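Show the notched archive slide over the light pad

TASK

One of the three glass slides in the wooden rack has a small notch at one corner that marks its frosted, labelled end. Take that slide by its clear part, leave the other two where they stand, and hold it in the gripper with its frosted end over the light pad, about 10 to 20 cm up: label side up, tipped about halfway between upright and level so that it faces up and towards the small camera across the bench, with the fingers clear of the frosted band. Finish like that, still holding it: do not put it down, let it touch the pad or disturb anything else.

Things in the scene. Friction and masses are not known exactly. Their poses are not given: they have to be found in the camera images.
- slide: Notched glass slide, 112 long x 8 thick x 60 mm high, 0.13 kg, standing on a long edge in a rack slot. Origin: middle of that edge. x: along it to the frosted, notched end; z: up at the start; y: out of the label face. Clear glass, brown specimen inside; frosted from x = 22 to 56 mm on the +y face only. Label face towards you and standing as at the start, its notch is at the top left.
- label (a point): Centre of the white frosted band on the label face, at (39, 4, 30) mm in the slide's frame; an ochre paper label is stuck on the band. The label may show through the glass from behind
- notch (a point): Middle of the slide's only notch, a square 12 x 12 mm cut from the upper corner at the frosted end; at (50, 0, 54) mm in the slide's frame
- rack: Fixed wooden rack, 136 x 150 x 30 mm high, the same turned half round. Three slots along its x, at y = -50, 0, 50 mm, 22 mm deep, 10 wide, 116 long: slides stand with the lower edge 8 and the upper edge 68 mm above the bench, 38 mm showing. The notched slide may be in any slot. Origin: centre of the underside
- pad: Fixed flat light pad, black rim and white glowing panel, 190 (x) x 230 (y) x 8 mm high. Origin: centre of the underside
- camera: Fixed small label camera on a post near the far edge of the bench, looking back towards the robot (its -x), base 90 x 110 mm, 238 mm high. Origin: under the post, on the bench
- lens (a point): Front of the camera's lens, 215 mm above the bench; 39 mm from the camera's origin along its -x
- blank1: Plain glass slide without notch or frosting, 112 x 8 x 60 mm, standing in another slot of the rack; origin in the middle of its lower edge. Not to be moved
- blank2: Second plain glass slide, the same as blank1
- weight1: black press weight, spool-like block 75 x 100 x 80 mm high; bystander, origin at the centre of its underside
- weight2: the other black press weight, same size; bystander, origin at the centre of its underside
- jar: glass jar 72 mm wide, 95 mm high, with brushes standing out of it to 165 mm; bystander, origin at the centre of its underside
- glue: white glue bottle, 56 mm wide, 140 mm high; bystander, origin at the centre of its underside
- tape_roll: roll of paper tape lying flat, 84 mm across, 28 mm high; bystander, origin at the centre of its underside
- bone_folder: cream bone folder lying flat, 150 x 20 x 8 mm; bystander, origin at the centre of its underside
There are look-alikes about, which are no part of the job. What is shaped like the slide but pink is not meant.

How it is judged:
On the way:
1. the notched slide is lifted clear of the rack in the gripper (height (world z) of slide above 0.04 m and contact force between slide and the fingers above 2 N and contact force between slide and rack below 0.1 N), for 0.2 s.
At the end, for the whole second after the job is handed in: Gripper holds the notched slide still; label face within 57 deg of straight up, camera lens over 4 cm out along its normal; frosted band centre over the pad, 9-26 cm above the bench; TCP at x < 12 mm on the slide; slide off pad and rack; plain slides moved under 15 mm (angle between slide's own y axis and vertical below 1 rad and y of lens in the frame of slide above 0.04 m and x of label in the frame of pad between -0.095 and 0.095 m and y of label in the frame of pad between -0.115 and 0.115 m and height (world z) of label between 0.09 and 0.26 m and x of the grasp point in the frame of slide below 0.012 m and contact force between slide and the fingers above 2 N and contact force between slide and pad below 0.1 N and contact force between slide and rack below 0.1 N and linear speed of slide below 0.03 m/s and distance of each of blank1, blank2 from where it was at the start of the episode below 0.015 m); the arm keeps its last pose, push and grip.
It fails at once if a plain slide is moved more than 30 mm (distance of any of blank1, blank2 from where it was at the start of the episode above 0.03 m).
It fails at once if something else on the bench is moved more than 30 mm (distance of any of weight1, weight2, jar, glue, tape_roll, bone_folder from where it was at the start of the episode above 0.03 m).
It fails at once if the slide touches the light pad (contact force between slide and pad above 0.5 N).
It also fails if it takes over 35 s, if anything falls off the work surface, if the arm or the gripper's body presses on something with over 40 N, if the wrist force passes 120 N, or if a joint passes its speed limit or range.

ROBOT

A 6-joint arm with a two-finger parallel gripper is mounted at the origin on the work surface. World frame = base frame: x ahead of the robot, y to its left, z up, the work surface at z = 0. Lengths are in m, angles in rad, forces in N, time in s.
With the tool pointing down it reaches from about 0.225 to 0.875 m from the base axis. Payload 3.4 kg.
Tool frame: the origin (TCP) lies between the finger pads, 19 mm behind the fingertips; this is the grasp point; z points along the fingers, y is the line along which they close (so a half turn about z gives the same grasp; the last joint's range is limited). The gripper opens to 85 mm and grips with 20 to 120 N. Pads are 22 mm wide; open, the fingers measure 114 mm over their backs; the gripper's body (76 mm by 85 mm) begins 54 mm behind the grasp point. The pads swing forward as they close: fully open they stand 13 mm farther back than shut.
Start: joints at [1.158, 0.276, 1.505, -0, 1.361, -0.121], TCP at [0.165, 0.551, 0.25] pointing down, gripper open.
Joint ranges: [-2.89, 2.89], [-0.75, 2.08], [0.22, 2.7], [-1.18, 4.32], [0.11, 2.71], [-2.7, 2.7]. Speed limits (rad/s): [2.57, 2.57, 3.14, 3.14, 3.14, 3.14].

INTERFACE

Orientations are given as a unit quaternion [w, x, y, z].
In Python, from rig import manip, eyes gives the robot as it stands.
- The arm moves only by the tool servo_tool, never from a script. Its argument "series" is text: rows parted by semicolons, each of 7 numbers parted by spaces: the shift along the tool's x, y, z in m, then the turn, a rotation vector about the tool's x, y, z in degrees, then the closure, from 0 (fully open) to 1 (shut). In form: dx dy dz ax ay az fingers; .... A call has 1 to 5 rows; each row is the pose to reach, as a shift and turn from the pose commanded when the call began, along the tool's axes at that moment; what a row does not reach only later rows make up. A row lasts 1/10 s, in which the tool goes at most 50 mm and 8.59 degrees, less where a joint would pass 70% of its speed; a pose out of reach is approached as far as the arm can. A call with a gripper value outside its range is refused whole. The fingers move at their own pace and stop on an object; "squeeze" is the grip in N (left out, the last holds). Time passes only in rows, so rows that repeat a pose let the fingers close. It gives the time, the measured TCP pose, the force, the opening and the grip force at its end, in the units of the state.
- manip.get_state(): the state, without advancing time (a new reading comes with each control period).
- eyes.get_image(name): name is "scene" or "side" or "wrist"; returns the picture (480x640x3 uint8, red, green, blue); there is no depth.
- eyes.camera_info(name): a dict with "fx", "fy", "cx", "cy" (pixels), "eye" and "orientation" of the camera in the world. Camera axes: x right, y down, z forward; pixel columns grow to the right and rows downward; lengths in m; the calibration is good to about 2 mm. The wrist camera is an equidistant fisheye: a pixel r from the principal point sees the ray r / f radians off the axis. A picture is of the moment at which its call begins: read the wrist's pose just before it. camera_info takes no time and is no camera call; for the wrist camera it gives the pose at the moment of the call.
- manip.sign_off(): hands the job in; it is judged then, once.
The state is a dict: "clock": time; "qpos": joint angles; "qd": joint speeds; "effort": joint torques, N m; "position": TCP position; "ee_rot": TCP orientation; "contact_force": force on the tool from outside, world axes, zero at the start; "moment": the same for the moment, N m; "width": finger opening in m; "gripper_force": force on a finger pad.
Only numpy, scipy, OpenCV 4.12 (cv2) and the standard library are available. Lean on these libraries where they do the work, as an engineer would, in place of code of your own. Each camera call takes 0.05 s, during which the arm holds its last target. There are 200 camera calls.

## Working session

There is one attempt and no reset: what is moved stays moved. The work goes in short steps, Python scripts to look and compute and a tool call to move; the robot and the scene stay as the last step left them, time stands still between calls to the robot, and variables do not carry over. Pictures are saved under pics/ and viewed, at most 10 in all, crops included, and the job is handed in when it is done.

Besides the shell and the picture viewer there is one more tool, called after ">>>" as name(argument=value, ...) on one line, values as JSON. servo_tool: Moves the arm, as the interface text tells. Its arguments: {"type":"object","properties":{"series":{"type":"string"},"squeeze":{"type":"number"}},"required":["series"]}

```bash
ls; mkdir -p pics; python3 - <<'E'
from rig import manip, eyes
import cv2
for n in ("scene","side","wrist"):
    print(n,eyes.camera_info(n))
    cv2.imwrite(f"pics/{n}0.png",eyes.get_image(n)[:,:,::-1])
print(manip.get_state())
E
```

```text
pics
scene {'fx': 591.4580955151617, 'fy': 591.4580955151617, 'cx': 314.76949301779393, 'cy': 237.7763392690097, 'eye': array([ 1.03293818, -0.69775597,  1.43328017]), 'orientation': array([-0.28026547,  0.90219883,  0.3106788 , -0.10472452])}
side {'fx': 544.9975115482458, 'fy': 544.9975115482458, 'cx': 316.4940385140423, 'cy': 233.25200551482203, 'eye': array([0.27484215, 1.09017943, 0.93692741]), 'orientation': array([ 0.04555337, -0.08505772,  0.88549836, -0.45451373])}
wrist {'fx': 371.64829954431775, 'fy': 371.64829954431775, 'cx': 317.38247911214523, 'cy': 242.14766476443322, 'eye': array([0.1003393 , 0.57184214, 0.37310944]), 'orientation': array([0.1107295 , 0.79483221, 0.59102338, 0.08168289])}
{'clock': 0.15, 'qpos': array([ 1.15798062e+00,  2.76438156e-01,  1.50583793e+00,  1.54412634e-05,
        1.36070833e+00, -1.20999338e-01]), 'qd': array([ 0.00140194, -0.00264564, -0.00184782,  0.0006354 , -0.00185397,
       -0.00130519]), 'effort': array([ 3.00243919e-04, -4.17146015e+01, -2.46033651e+01, -2.13556882e-04,
        7.74777465e-03, -6.01004388e-06]), 'position': array([0.16527336, 0.5503495 , 0.24934676]), 'ee_rot': array([-1.90821024e-04,  1.45392588e-01,  9.89373797e-01, -6.69250050e-04]), 'contact_force': array([-0.01899173, -0.24587995,  0.45496976]), 'moment': array([0.01001642, 0.01746246, 0.01570613]), 'gripper_force': 0.0, 'width': 0.08540926790375009}
```

View pics/scene0.png

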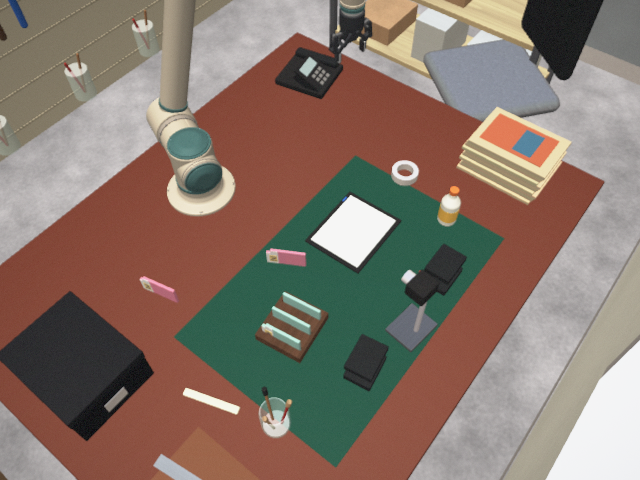

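View pics/side0.png

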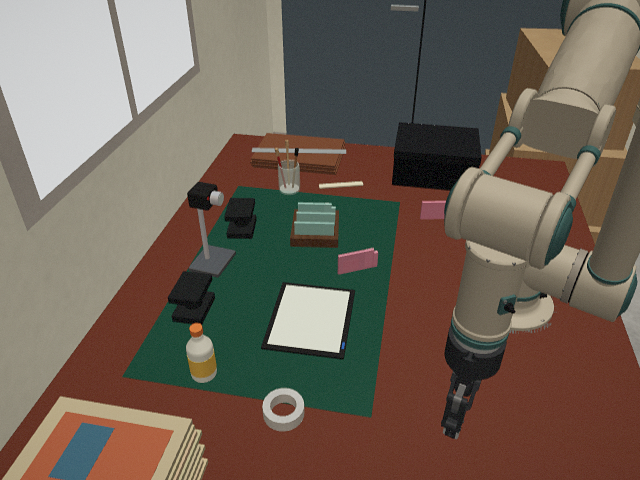

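The scene view shows the rack near (292,325), the pad near (354,231), the label camera at (415,300), and pink decoys at (286,257) and (158,289). In the side view the rack is at (315,225) and the pad at (310,318). I'll enlarge the rack in both views.

```bash
python3 - <<'E'
import cv2,numpy as np
a=cv2.imread("pics/scene0.png")[280:370,245:345]; b=cv2.imread("pics/side0.png")[190:256,282:348]
a=cv2.resize(a,None,fx=6,fy=6,interpolation=cv2.INTER_CUBIC); b=cv2.resize(b,None,fx=9,fy=9,interpolation=cv2.INTER_CUBIC)
cv2.imwrite("pics/ca.png",a);cv2.imwrite("pics/cb.png",b)
E
```

```text
(no output)
```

View pics/ca.png

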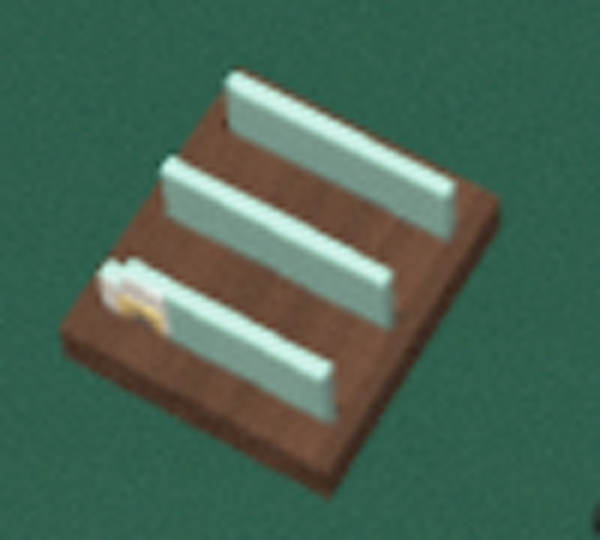

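View pics/cb.png

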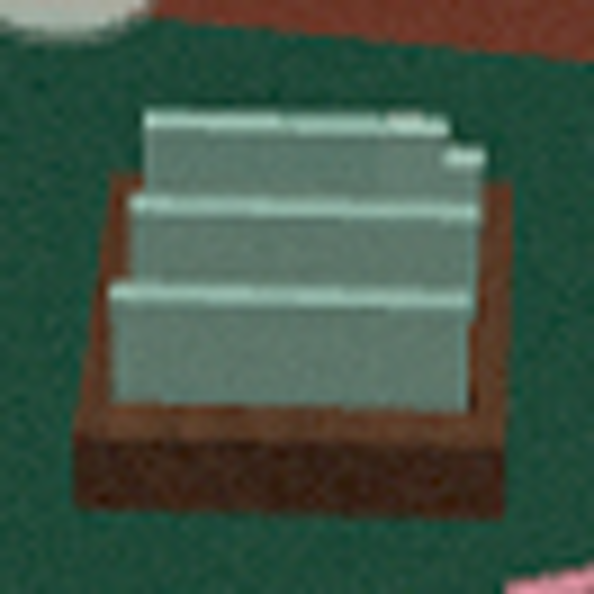

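The notched slide is in the -y slot. Its notch and frosted end point towards the robot (-x), and the label faces -y: the notch is at crop A (115,268) and crop B (465,150). Next I triangulate.

```bash
cat > h.py <<'E'
import numpy as np
from scipy.spatial.transform import Rotation as R
from rig import manip, eyes
def rot(q): return R.from_quat(np.r_[q[1:],q[0]])
def ray(info,u,v,fish=False):
    d=np.array([(u-info['cx'])/info['fx'],(v-info['cy'])/info['fy'],1.])
    if fish:
        r=np.hypot(d[0],d[1]); d=np.r_[d[:2]/max(r,1e-9)*np.sin(r),np.cos(r)]
    d=rot(info['orientation']).apply(d); return info['eye'],d/np.linalg.norm(d)
def tri(rays):
    A=0;b=0
    for o,d in rays:
        P=np.eye(3)-np.outer(d,d); A=A+P; b=b+P@o
    p=np.linalg.solve(A,b)
    return p,max(np.linalg.norm((np.eye(3)-np.outer(d,d))@(p-o)) for o,d in rays)
def plane(ry,z): o,d=ry; return o+d*(z-o[2])/d[2]
E
python3 - <<'E'
from h import *
np.set_printoptions(precision=4,suppress=True)
S=eyes.camera_info("scene");D=eyes.camera_info("side")
ca=lambda u,v:ray(S,(u+.5)/6-.5+245,(v+.5)/6-.5+280)
cb=lambda u,v:ray(D,(u+.5)/9-.5+282,(v+.5)/9-.5+190)
for n,a,b in [("n far",(327,367),(145,119)),("n step",(130,264),(449,127)),("n low",(107,268),(485,157)),
 ("mid far",(387,275),(131,203)),("mid near",(170,162),(480,211)),("b far",(450,186),(109,292)),("b near",(233,77),(474,300))]:
    print(n,*tri([ca(*a),cb(*b)]))
for n,a,b in [("p1",(350,193),(285,283)),("p2",(401,222),None),("p3",(358,270),None),("p4",(307,232),None)]: print(n,plane(ray(S,*a),.008))
for b in [(285,283),(355,290),(343,358),(263,348)]: print(plane(ray(D,*b),.008))
print("lens",tri([ray(S,407,277),ray(D,218,199)]))
E
```

```text
n far [ 0.594  -0.2369  0.0705] 0.0003217516413945401
n step [ 0.4962 -0.2514  0.0696] 0.0008428678703927604
n low [ 0.4846 -0.2548  0.0571] 0.0009104768974027794
mid far [ 0.5874 -0.1881  0.07  ] 0.0005663565718279982
mid near [ 0.4779 -0.2038  0.0698] 0.0008189800886487299
b far [ 0.5827 -0.1381  0.0697] 0.0009383445883139393
b near [ 0.4718 -0.1545  0.0692] 0.0011202615305222696
p1 [0.3843 0.2664 0.008 ]
p2 [0.5706 0.2695 0.008 ]
p3 [0.5679 0.0549 0.008 ]
p4 [0.3715 0.0695 0.008 ]
[0.5645 0.0521 0.008 ]
[0.3824 0.0449 0.008 ]
[0.3779 0.274  0.008 ]
[0.56   0.2792 0.008 ]
lens (array([0.7401, 0.0024, 0.2137]), np.float64(0.0009330327888724915))
```

```bash
cat >> h.py <<'E'
def frame(y,z):
    y=np.array(y,float);z=np.array(z,float);y/=np.linalg.norm(y);z/=np.linalg.norm(z)
    return R.from_matrix(np.c_[np.cross(y,z),y,z])
def go(p,Rt):
    s=manip.get_state(); Rc=rot(s['ee_rot'])
    print("go",np.round(Rc.inv().apply(np.array(p)-s['position']),4),np.round((Rc.inv()*Rt).as_rotvec(degrees=True),1),
      "t",round(s['clock'],2),"F",np.round(s['contact_force'],1),"w",round(s['width'],4),"q",np.round(s['qpos'],2))
down=frame((.139,-.990,0),(0,0,-1))
E
python3 -c "
from h import *
go((.554,-.2435,.2),down)"
```

```text
go [-0.6007 -0.6484  0.0501] [-0.000e+00  1.000e-01  1.553e+02] t 0.15 F [-0.  -0.2  0.5] w 0.0854 q [ 1.16  0.28  1.51  0.    1.36 -0.12]
```

>>> servo_tool(series="-0.6 -0.648 0 0 0 155 0.5; -0.6 -0.648 0 0 0 155 0.5; -0.6 -0.648 0 0 0 155 0.5; -0.6 -0.648 0 0 0 155 0.5; -0.6 -0.648 0 0 0 155 0.5")

```text
clock: 0.65
position: [0.2756, 0.3243, 0.2498]
ee_rot: [0.0, 0.5, 0.866, 0.0]
contact_force: [0.6, 0.7, 0.5]
width: 0.0426
gripper_force: 0.0
```

```bash
python3 -c "
from h import *
go((.554,-.2435,.25),down)"
```

```text
go [-0.631 -0.043 -0.   ] [  0.   0. 112.] t 0.65 F [0.6 0.7 0.5] w 0.0426 q [ 0.7   0.05  1.79 -0.    1.3   0.18]
```

>>> servo_tool(series="-0.631 -0.043 0 0 0 112 0.5; -0.631 -0.043 0 0 0 112 0.5; -0.631 -0.043 0 0 0 112 0.5; -0.631 -0.043 0 0 0 112 0.5; -0.631 -0.043 0 0 0 112 0.5")

```text
clock: 1.15
position: [0.3868, 0.1004, 0.2501]
ee_rot: [0.0, 0.783, 0.622, 0.0]
contact_force: [1.9, -0.1, 0.1]
width: 0.0426
gripper_force: 0.0
```

```bash
python3 -c "
from h import *
go((.554,-.2435,.25),down)"
```

```text
go [-0.2973  0.2404  0.    ] [ 0. -0. 69.] t 1.15 F [ 1.9 -0.1  0.1] w 0.0426 q [0.08 0.01 1.84 0.   1.3  0.31]
```

>>> servo_tool(series="-0.297 0.24 0 0 0 69 0.5; -0.297 0.24 0 0 0 69 0.5; -0.297 0.24 0 0 0 69 0.5; -0.297 0.24 0 0 0 69 0.5; -0.297 0.24 0 0 0 69 0.5")

```text
clock: 1.65
position: [0.4976, -0.124, 0.2498]
ee_rot: [-0.0, 0.956, 0.292, 0.0]
contact_force: [0.9, 1.1, -0.1]
width: 0.0424
gripper_force: 0.0
```

```bash
python3 -c "
from h import *
go((.554,-.2435,.2),down)"
```

```text
go [-0.02    0.1307  0.0497] [-0. -0. 26.] t 1.65 F [ 0.9  1.1 -0.1] w 0.0424 q [-0.38  0.18  1.63  0.    1.33  0.6 ]
```

Continue to above the slide (z 0.2), then take a wrist picture.

>>> servo_tool(series="-0.02 0.131 0.05 0 0 26 0.5; -0.02 0.131 0.05 0 0 26 0.5; -0.02 0.131 0.05 0 0 26 0.5; -0.02 0.131 0.05 0 0 26 0.5; -0.02 0.131 0.05 0 0 26 0.5")

```text
clock: 2.15
position: [0.5542, -0.2417, 0.1986]
ee_rot: [-0.001, 0.997, 0.073, -0.001]
contact_force: [0.1, 0.9, 0.9]
width: 0.0423
gripper_force: 0.0
```

```bash
python3 - <<'E'
from h import *
import cv2
go((.554,-.2435,.054),down)
i=eyes.camera_info("wrist");print(i)
im=eyes.get_image("wrist")[:,:,::-1]; cv2.imwrite("pics/w1.png",im)
go((.554,-.2435,.054),down)
E
```

```text
go [-1.000e-04  2.100e-03  1.446e-01] [-0.1  0.1  0.3] t 2.15 F [0.1 0.9 0.9] w 0.0423 q [-0.53  0.35  1.52  0.    1.27  0.9 ]
{'fx': 371.64829954431775, 'fy': 371.64829954431775, 'cx': 317.38247911214523, 'cy': 242.14766476443322, 'eye': array([ 0.62362042, -0.23040523,  0.32232328]), 'orientation': array([ 0.10334219,  0.74938962, -0.64765871, -0.09096036])}
go [-0.0003  0.0028  0.1454] [-0.1  0.1  0.4] t 2.2 F [0.  0.4 0.4] w 0.0427 q [-0.53  0.35  1.52  0.    1.27  0.9 ]
```

View pics/w1.png

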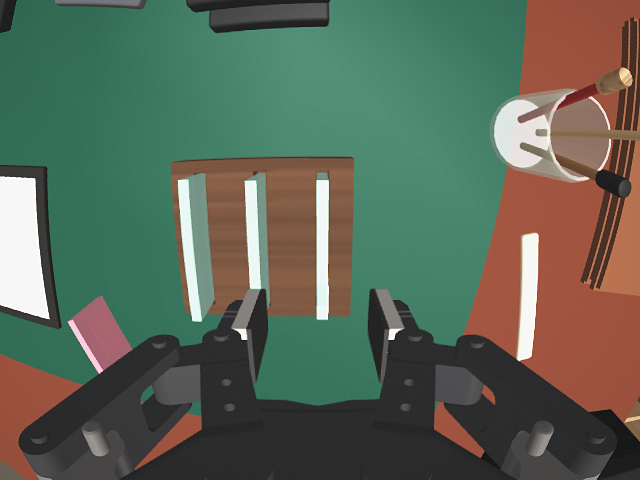

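The wrist view shows the notched slide's top edge from (322,177) to (322,319), lying between the fingers. The pads are at about x=252 and x=384.

```bash
python3 - <<'E'
from h import *
i={'fx': 371.648,'fy': 371.648,'cx': 317.3825,'cy': 242.1477,'eye':np.array([0.62362042,-0.23040523,0.32232328]),'orientation':np.array([0.10334219,0.74938962,-0.64765871,-0.09096036])}
a=plane(ray(i,322,176,1),.068);b=plane(ray(i,322,300,1),.068);c=plane(ray(i,322,319,1),.056)
print(a,b,c,np.linalg.norm((a-c)[:2]),(a+c)/2,np.degrees(np.arctan2(*(a-c)[1::-1])))
E
```

```text
[ 0.5991909  -0.23653097  0.068     ] [ 0.50804717 -0.25015381  0.068     ] [ 0.48586189 -0.25361143  0.056     ] 0.11460892882694777 [ 0.5425264 -0.2450712  0.062    ] 8.570863097655577
```

>>> servo_tool(series="0 0.002 0.04 0 0 0 0.5; 0 0.002 0.08 0 0 0 0.5; 0 0.002 0.11 0 0 0 0.5; 0 0.002 0.13 0 0 0 0.5; 0 0.002 0.143 0 0 0 0.5")

```text
clock: 2.7
position: [0.5541, -0.2414, 0.0563]
ee_rot: [-0.001, 0.997, 0.074, -0.001]
contact_force: [0.1, -0.2, 0.1]
width: 0.0428
gripper_force: 0.0
```

>>> servo_tool(series="0 0 0 0 0 0 0.6; 0 0 0 0 0 0 0.75; 0 0 0 0 0 0 0.95; 0 0 0 0 0 0 1; 0 0 0 0 0 0 1", squeeze=40)

```text
clock: 3.2
position: [0.556, -0.2436, 0.0587]
ee_rot: [0.001, 0.997, 0.073, 0.001]
contact_force: [0.0, 0.9, 6.3]
width: 0.0075
gripper_force: 41.4
```

```bash
python3 - <<'E'
from h import *
go((.554,-.2435,.054),down);s=manip.get_state();print(s['position'],s['gripper_force'])
E
```

```text
go [-0.002  -0.0004  0.0047] [ 0.1 -0.2  0.4] t 3.2 F [0.  0.9 6.3] w 0.0075 q [-0.53  0.48  1.7   0.    0.96  0.9 ]
[ 0.55601073 -0.24362358  0.05871531] 41.38558387756348
```

>>> servo_tool(series="0 0 -0.01 0 0 0 1; 0 0 -0.03 0 0 0 1; 0 0 -0.06 0 0 0 1; 0 0 -0.1 0 0 0 1; 0 0 -0.14 0 0 0 1", squeeze=60)

```text
clock: 3.7
position: [0.5541, -0.243, 0.1982]
ee_rot: [-0.0, 0.997, 0.073, -0.001]
contact_force: [0.1, 0.1, -1.4]
width: 0.007
gripper_force: 59.8
```

```bash
python3 - <<'E'
from h import *
import cv2
h=np.array([np.cos(np.radians(-25)),np.sin(np.radians(-25)),0]);u=np.array([0,0,1.])
F=frame(h+u,h-u); M=F.as_matrix()
# slide x = -tool x? tool y=slide y, tool z=-slide z -> slide x = -tool x
off=-M[:,0]*.054+M[:,2]*.018   # label from TCP (approx)
p=np.array([.472,.163,.16])-off
print("target",p,-M[:,0]); go(p,F)
S=eyes.get_image("scene")[200:380,220:440,::-1];D=eyes.get_image("side")[150:330,220:440,::-1]
i=np.vstack([S,D]);S=cv2.resize(np.hstack([S,D]),None,fx=1.8,fy=1.8,interpolation=cv2.INTER_CUBIC);cv2.imwrite("pics/l1.png",S)
E
```

```text
target [0.48328597 0.21731967 0.17272792] [-4.22618262e-01 -9.06307787e-01 -1.11022302e-16]
go [-0.003  -0.4657  0.026 ] [-41.3  22.3 -53.6] t 3.7 F [ 0.1  0.1 -1.4] w 0.007 q [-0.53  0.35  1.52 -0.    1.27  0.9 ]
```

View pics/l1.png

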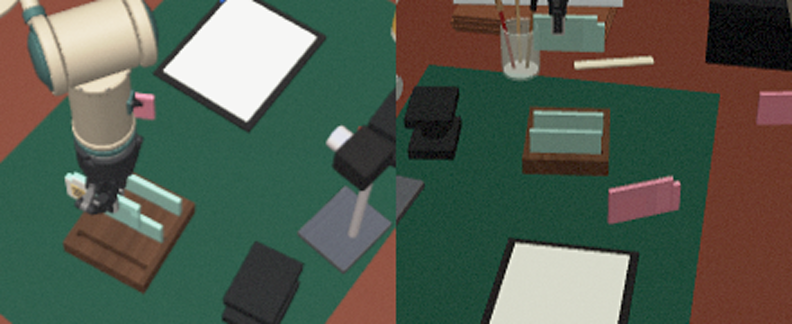

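The slide is out of the rack and held (left half, about (90,190)). Both blanks are still standing. Now I carry it to the pad.

>>> servo_tool(series="-0.003 -0.466 0.026 -41.3 22.3 -53.6 1; -0.003 -0.466 0.026 -41.3 22.3 -53.6 1; -0.003 -0.466 0.026 -41.3 22.3 -53.6 1; -0.003 -0.466 0.026 -41.3 22.3 -53.6 1; -0.003 -0.466 0.026 -41.3 22.3 -53.6 1")

```text
clock: 4.3
position: [0.5155, 0.005, 0.183]
ee_rot: [0.204, 0.907, 0.344, 0.131]
contact_force: [0.6, -1.0, -2.0]
width: 0.0067
gripper_force: 60.0
```

```bash
cat >> h.py <<'E'
h=np.array([np.cos(np.radians(-25)),np.sin(np.radians(-25)),0]);u=np.array([0,0,1.])
F=frame(h+u,h-u);P=[.483,.217,.173]
E
python3 -c "
from h import *
go(P,F)"
```

```text
go [ 0.1191 -0.1672 -0.0629] [-16.1   8.6 -21.1] t 4.3 F [ 0.6 -1.  -2. ] w 0.0067 q [ 0.08  0.11  2.02 -0.51  0.69  1.27]
```

>>> servo_tool(series="0.119 -0.167 -0.063 -16.1 8.6 -21.1 1; 0.119 -0.167 -0.063 -16.1 8.6 -21.1 1; 0.119 -0.167 -0.063 -16.1 8.6 -21.1 1; 0.119 -0.167 -0.063 -16.1 8.6 -21.1 1; 0.119 -0.167 -0.063 -16.1 8.6 -21.1 1")

```text
clock: 4.8
position: [0.4834, 0.2206, 0.1722]
ee_rot: [0.32, 0.779, 0.499, 0.205]
contact_force: [0.3, 0.0, -0.8]
width: 0.0067
gripper_force: 60.0
```

```bash
python3 - <<'E'
from h import *
go(P,F)
E
```

```text
go [-0.0034  0.0013  0.0002] [-0.3 -0.2  0.2] t 4.8 F [ 0.3  0.  -0.8] w 0.0067 q [ 0.72  0.23  2.09 -1.1   0.8   1.95]
```

>>> servo_tool(series="0 0 0 0 0 0 1; 0 0 0 0 0 0 1; 0 0 0 0 0 0 1; 0 0 0 0 0 0 1; 0 0 0 0 0 0 1")

```text
clock: 5.3
position: [0.4856, 0.214, 0.1738]
ee_rot: [0.322, 0.781, 0.494, 0.204]
contact_force: [0.6, 0.2, -0.7]
width: 0.007
gripper_force: 60.0
```

```bash
python3 - <<'E'
from h import *
import cv2
S=eyes.get_image("scene")[140:360,240:440,::-1];D=eyes.get_image("side")[160:380,180:380,::-1]
S=cv2.resize(np.hstack([S,D]),None,fx=2,fy=2,interpolation=cv2.INTER_CUBIC);cv2.imwrite("pics/f1.png",S)
go(P,F)
E
```

```text
go [ 0.0012 -0.003  -0.0018] [-0.2  0.2 -0.2] t 5.4 F [-0.5  0.2 -0.8] w 0.007 q [ 0.71  0.23  2.09 -1.11  0.8   1.95]
```

View pics/f1.png

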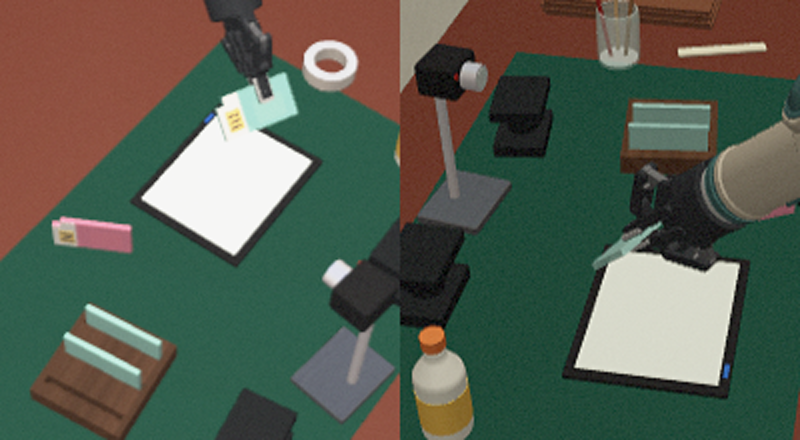

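The slide is held at 45° with the label up, its label at crop (232,120), which is scene (356,200). The fingers are on clear glass, clear of the band. I'll check the label's position, then hand in.

```bash
python3 - <<'E'
from h import *
print(plane(ray(eyes.camera_info("scene"),356,200),.16)); s=manip.get_state(); print(np.abs(s['qd']).max(),s['gripper_force'])
if s['gripper_force']>40: print(manip.sign_off())
E
```

```text
[0.48112139 0.15372186 0.16      ]
0.006989886930478404 60.01208424568176
the job is handed in; nothing more can be done
None
```

I handed the job in with the notched slide still in the gripper: label side up at about 45° towards the camera, its frosted end about 16 cm above the bench over the pad, fingers on clear glass and both plain slides still standing.

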